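# Set the bag sealer's timer by clicks and run a test stroke

## Task

The bag sealer's timer dial has been left at some setting: turn it gently anticlockwise (seen from above) back against its end stop without forcing the stop, then count exactly three clicks clockwise and let go of it, resting in that third notch. Then press the sealing arm fully down by its handle, hold it there for about a second and let it spring back up; leave everything else where it is.

Things in the scene. Friction and masses are not known exactly. Their poses are not given: they have to be found in the camera images.
- sealer: white bag sealer fixed to the table (sizes here and below in mm); origin on the table top; own x away from the robot at yaw 0, y left, z up. Jaw base 70 x 320 x 60 high centred at x 50, y -10; control deck 100 x 140 x 60 high centred at x -35, y 50. The dial's upright axis is at x -35, y 50. The sealing arm above the jaw base is hinged at x 50, y 140, z 78.
- dial: timer dial on the deck, turning about its upright axis; origin on the axis 63 above the table: a disc of diameter 52, its top 71 above the table, carrying a black bar grip 50 long (own x), 14 thick (own y), its top 106 above the table. Grasp the bar across its thickness from above, e.g. 94 above the table; nothing else stands above the 60 high deck within 70 of the axis. Turns less than half a turn.
- dial_mark (a point): outer end of the short white line on top of the dial's bar, 22 from the axis towards the dial's own -x. No scale belongs to it. From the anticlockwise stop every bump passed is one click, followed by a notch where the dial rests by itself. Bumps are unevenly spaced, 0.3 to 0.6 rad apart, the first within 0.3 rad of the stop, so only feel tells them.
- timer_core: plain round metal plate of diameter 62 under the dial and the hidden switch that makes the stop and clicks; origin on the dial's axis 60 above the table. It sits in the deck at a different angle each time, unseen. Feel: a bump's torque rises to 0.25 to 0.45 N m, is zero at the crest, then the dial pulls ahead into the notch. At the springy stop torque climbs steadily (1 N m per 0.1 rad): 1 N m is harmless, over 1.8 forces it.
- press_arm (a joint): angle (rad) of the sealing arm: 0 sprung up at rest, 0.2 fully down on its jaw. Takes 4 to 10 N at the handle, growing on the way down; it springs back when let go.
- press_pad (a point): point on the top of the sealing arm's handle, a black round bar of diameter 26 and length 80 that continues the grey metal arm at its free end; about 145 above the table at rest. The point is 270 from the hinge and drops about 54 as the arm goes fully down. Press here from above with shut fingers, following it straight down.
- small_carton: small shut cardboard carton, 55 x 75 x 32, lying in front of the sealer's base; origin at the centre of its underside; leave it alone
- tape_roll: bare roll of parcel tape standing as a ring on its flat side, outer diameter 92, height 48, beside the sealer; origin at the centre of its underside; leave it alone
- stapler: desk stapler, 34 wide, 130 long (own y), about 55 high, behind the sealer; origin at the centre of its underside; leave it alone
- mug: white mug, diameter 82, height 95; origin at the centre of its underside; leave it alone
- scanner: hand-held barcode scanner lying flat, 160 long (own x), 75 wide, 38 high; origin under its middle; leave it alone
- label_roll: roll of white labels on its flat side, diameter 100, height 60; origin at the centre of its underside; leave it alone

How it is judged:
On the way, in this order (a step that is already met when the one before it is completed fails the run):
1. the dial is turned back against its anticlockwise stop (y of dial_mark in the frame of timer_core below -0.0139 m), for 0.2 s.
2. the dial rests, let go, in the third notch from the stop (y of dial_mark in the frame of timer_core between 0.0059 and 0.0107 m and contact force between the fingers and dial below 0.3 N and angular speed of dial below 0.1 rad/s), for 0.2 s.
3. the sealing arm is held fully down for most of a second (value of joint press_arm above 0.18 rad), for 0.6 s.
At the end, for the whole second after the job is handed in: the dial rests in the third notch clockwise from its anticlockwise stop (within 0.12 rad of the notch's middle), the sealing arm has sprung back up (within 0.03 rad), both at rest (y of dial_mark in the frame of timer_core between 0.0059 and 0.0107 m and angular speed of dial below 0.1 rad/s and value of joint press_arm below 0.03 rad); the robot touches nothing.
It fails at once if the dial is forced against its anticlockwise stop (more than 0.2 rad past the stop, about 2 N m) (y of dial_mark in the frame of timer_core below -0.0172 m).
It fails at once if another thing on the table is shifted more than 20 mm or tipped (distance of any of small_carton, tape_roll, stapler, mug, scanner, label_roll from where it was at the start of the episode above 0.02 m or angle between any of small_carton, tape_roll, stapler, mug, scanner, label_roll's own z axis and vertical above 0.3 rad).
It also fails if it takes over 70 s, if anything falls off the work surface, if the arm or the gripper's body presses on something with over 40 N, if the wrist force passes 120 N, or if a joint passes its speed limit or range.

## Robot

A 6-joint arm with a two-finger parallel gripper is mounted at the origin on the work surface. World frame = base frame: x ahead of the robot, y to its left, z up, the work surface at z = 0. Lengths are in m, angles in rad, forces in N, time in s.
With the tool pointing down it reaches from about 0.25 to 0.8 m from the base axis. Payload 8.5 kg.
Tool frame: the origin (TCP) lies midway between the tips of the shut fingers; the grasp point (between the pads) lies 19 mm behind it (bot.grip_depth is the distance from the TCP to the grasp point, in m); z points along the fingers, y is the line along which they close (so a half turn about z gives the same grasp; the last joint's range is limited). The gripper opens to 85 mm and grips with 20 to 120 N. Pads are 22 mm wide; open, the fingers measure 114 mm over their backs; the gripper's body (76 mm by 85 mm) begins 54 mm behind the grasp point. The pads swing forward as they close: fully open they stand 13 mm farther back than shut.
Start: joints at [-1.139, 0.238, -0.013, 1.319, 0, 1.571], TCP at [0.22, -0.477, 0.231] pointing down, gripper open.
Joint ranges: [-2.66, 2.66], [-1.03, 1.9], [-1.14, 1.46], [-1.82, 2.27], [-1.45, 1.34], [-3.14, 3.14]. Speed limits (rad/s): [2.22, 2.22, 2.79, 3.14, 3.14, 3.14].

## Interface

Orientations are given as a unit quaternion [w, x, y, z].
In Python, from station import bot, vision gives the robot as it stands.
- The arm moves only by the tool arm_command, never from a script. Its argument "increments" is a list of rows, each an object of numbers: "dx", "dy", "dz": the shift along the tool's x, y, z as a fraction of full scale; "roll": the turn about the tool's z as a fraction of full scale. In form: [{"dx": .., "dy": .., "dz": .., "roll": ..}, ...]. A call has 1 to 20 rows; each row is the pose to reach, as a shift and turn from the pose commanded when the call began, along the tool's axes at that moment; what a row does not reach only later rows make up. Full scale, the value 1, is 0.2 m for a shift and 30 degrees for a turn. A row lasts 1/12 s, in which the tool goes at most 41.7 mm and 7.16 degrees, less where a joint would pass 70% of its speed; a pose out of reach is approached as far as the arm can. A call with a number of a shift or a turn outside -1 to 1 is refused whole. A call with a gripper value outside its range is refused whole. "grip" is the opening, from -1 (shut) to 1 (fully open), set as the call begins (left out, the last holds). The fingers move at their own pace and stop on an object; "squeeze" is the grip in N (left out, the last holds). Time passes only in rows, so rows that repeat a pose let the fingers close. It gives the time, the measured TCP pose, the force, the opening and the grip force at its end, in the units of the state.
- bot.read_state(): the state, without advancing time (a new reading comes with each control period).
- vision.read_camera(name): name is "side" or "top"; returns a dict with "frame" (384x512x3 uint8, red, green, blue), "intrinsics" (3x3 intrinsics, pixels), "R" (3x3) and "t" (3): a world point X has camera coordinates R X + t. Camera axes: x right, y down, z forward; pixel columns grow to the right and rows downward; lengths in m; the calibration is good to about 2 mm. A picture is of the moment at which its call begins. There is no depth.
- bot.finish_job(): hands the job in; it is judged then, once.
The state is a dict: "time_s": time; "q": joint angles; "joint_vel": joint speeds; "joint_torque": joint torques, N m; "tool_pos": TCP position; "tool_rot": TCP orientation; "contact_force": force on the tool from outside, world axes, zero at the start; "ft_torque": the same for the moment, N m; "grip_width": finger opening in m; "grip_force": force on a finger pad.
Only numpy, scipy, OpenCV 4.12 (cv2) and the standard library are available. Lean on these libraries where they do the work, as an engineer would, in place of code of your own. Each camera call takes 0.05 s, during which the arm holds its last target. There are 200 camera calls.

## Working session

There is one attempt and no reset: what is moved stays moved. The work goes in short steps, Python scripts to look and compute and a tool call to move; the robot and the scene stay as the last step left them, time stands still between calls to the robot, and variables do not carry over. Pictures are saved under pics/ and viewed, at most 10 in all, crops included, and the job is handed in when it is done.

Besides the shell and the picture viewer there is one more tool, called as a command line: name --argument value ..., lists and objects as JSON in quotes. arm_command: Moves the arm, as the interface text tells. Its arguments: {"type":"object","properties":{"increments":{"type":"array"},"grip":{"type":"number"},"squeeze":{"type":"number"}},"required":["increments"]}

```bash
mkdir -p pics
cat > h.py <<'E'
import numpy as np,cv2
from station import bot,vision
def ray(c,u,v):
    d=c["R"].T@np.linalg.inv(c["intrinsics"])@np.array([u,v,1.]);o=-c["R"].T@c["t"];return o,d
def onz(c,u,v,z):
    o,d=ray(c,u,v);return o+d*(z-o[2])/d[2]
def proj(c,X):
    p=c["intrinsics"]@(c["R"]@np.array(X)+c["t"]);return p[:2]/p[2]
def two(c1,p1,c2,p2):
    o1,d1=ray(c1,*p1);o2,d2=ray(c2,*p2);A=np.stack([d1,-d2],1);s=np.linalg.lstsq(A,o2-o1,rcond=None)[0]
    a=o1+s[0]*d1;b=o2+s[1]*d2;return (a+b)/2,np.linalg.norm(a-b)
E
python3 - <<'E'
from h import *
for n in("top","side"):
    c=vision.read_camera(n);cv2.imwrite(f"pics/{n}0.png",cv2.resize(c["frame"][:,:,::-1],(768,576),interpolation=cv2.INTER_CUBIC))
    print(n,-c["R"].T@c["t"],c["R"][2])
s=bot.read_state();print({k:np.round(v,3).tolist() for k,v in s.items()})
E
```

```text
top [0.36903677 0.00347435 1.35176321] [ 0.14128188  0.01331922 -0.9898798 ]
side [-0.15432927  1.03897155  0.79157395] [ 0.4888226  -0.73076254 -0.47648566]
{'time_s': 0.1, 'q': [-1.139, 0.239, -0.014, 1.319, 0.0, 1.571], 'joint_vel': [0.0, -0.004, 0.001, 0.0, -0.001, -0.001], 'joint_torque': [-0.001, -53.972, 34.7, 0.013, 0.0, -0.0], 'tool_pos': [0.22, -0.476, 0.231], 'tool_rot': [-0.001, 0.977, 0.214, -0.0], 'contact_force': [-0.015, -0.412, -0.357], 'ft_torque': [0.013, 0.025, 0.035], 'grip_force': 0.0, 'grip_width': 0.085}
```

View pics/top0.png

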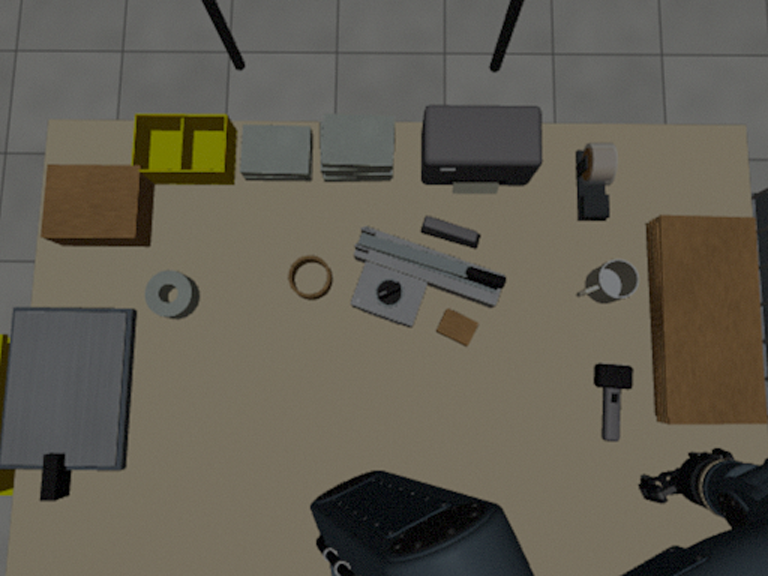

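View pics/side0.png

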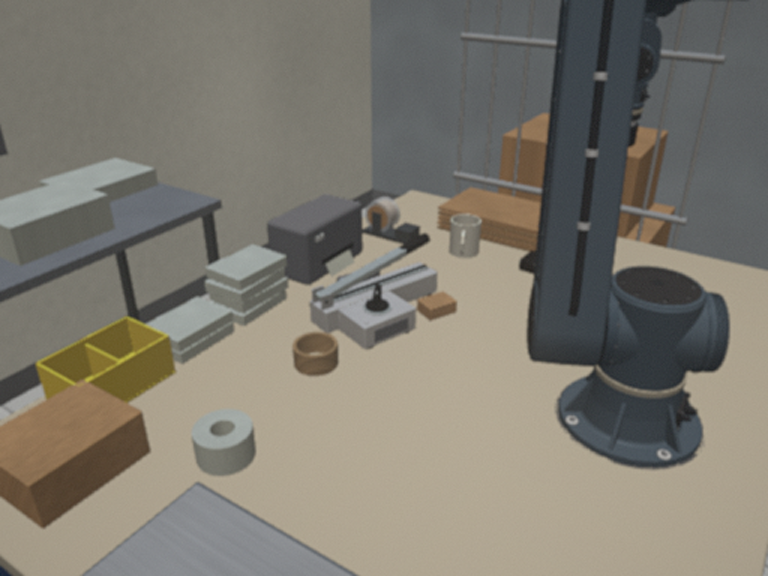

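The top view shows the dial at about (389,292) and the handle at (487,278). In the side view they are at about (377,297) and (416,243), all in 1.5x pixels. Next I'll zoom in on both.

Run:
```python
from h import *
t=vision.read_camera("top");s=vision.read_camera("side")
a=t["frame"][150:225,230:345];b=s["frame"][145:235,200:300]
f=lambda i,k:cv2.resize(i[:,:,::-1],None,fx=k,fy=k,interpolation=cv2.INTER_CUBIC)
A=f(a[25:60,10:50],10);B=f(b[35:75,25:65],10)   # top (240..280,175..210), side (225..265,180..220)
C=np.zeros((400,800,3),np.uint8);C[:350,:400]=A;C[:,400:]=B
cv2.imwrite("pics/z0.png",cv2.convertScaleAbs(C,alpha=1.6))
# dark blobs
for n,c,(x0,x1,y0,y1) in(("top",t,(230,345,150,225)),("side",s,(200,300,145,235))):
    g=c["frame"].max(2)[y0:y1,x0:x1]
    m=(g<50).astype(np.uint8)
    k,l,st,ce=cv2.connectedComponentsWithStats(m)
    for i in range(1,k):
        if st[i,4]>15:
            ys,xs=np.where(l==i);r=cv2.minAreaRect(np.stack([xs+x0,ys+y0],1).astype(np.float32))
            print(n,st[i],ce[i]+[x0,y0],r)
```

```text
top [ 51   0  39  15 167] [299.65269461 157.51497006] ((299.63275146484375, 157.2647705078125), (38.47043991088867, 8.697199821472168), 9.211027145385742)
top [ 79  28  28  15 234] [323.08547009 185.03418803] ((322.87158203125, 185.261474609375), (26.723356246948242, 9.386698722839355), 16.699243545532227)
top [ 22  37  15  16 190] [259.33684211 194.35789474] ((259.0, 194.5), (15.0, 14.0), 90.0)
top [55 39 43 16 67] [306.44776119 196.34328358] ((306.101806640625, 196.2149200439453), (44.59820556640625, 1.4126124382019043), 19.653823852539062)
side [72 12 13 11 40] [278.3   161.925] ((277.7191162109375, 162.0505828857422), (3.391993284225464, 14.945971488952637), 57.9946174621582)
side [15 17 21 14 45] [224.95555556 167.95555556] ((224.520751953125, 168.1721954345703), (2.277437210083008, 23.320960998535156), 59.93141555786133)
side [45 52 12 10 60] [249.95       202.06666667] ((250.25001525878906, 202.25001525878906), (7.77817440032959, 9.899494171142578), 45.0)
```

View pics/z0.png

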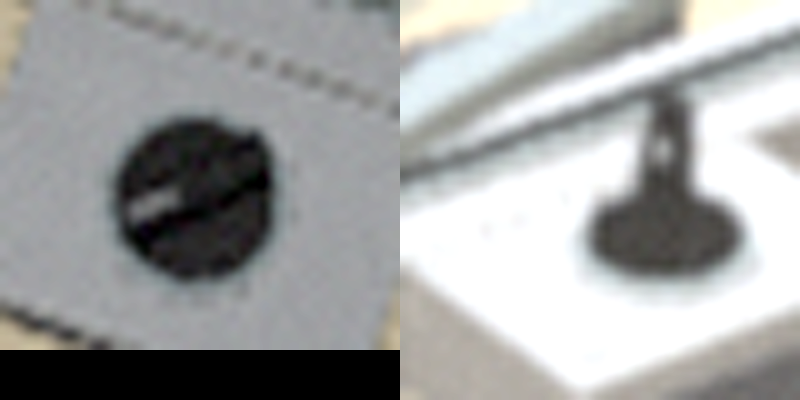

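The zoom shows the dial disc centred near top pixel (259.6,194.9) and side pixel (251.5,203). The white line runs from about (253,196.5) to (258,194.5), and the bar lies along that direction.

Run:
```python
from h import *
t=vision.read_camera("top");s=vision.read_camera("side")
p,e=two(t,(259.3,194.6),s,(251.2,202.8));print("disc",p,e)
a=onz(t,253,196.5,.106);b=onz(t,258,194.5,.106);c=onz(t,259.3,194.6,.071)
print("line",a,b,np.degrees(np.arctan2(*(b-a)[1::-1])),"axis@.071",c,"mark-axis",a-c)
# disc by mask (dark incl. bar) at side; bar top in side: (266.5-?)
print("bartop", two(t,proj(t,[c[0],c[1],.106]),s,(251.7,189.3)))
# handle: far/near end
g=t["frame"].max(2);m=np.zeros_like(g);m[170:200,305:342]=(g[170:200,305:342]<60)
ys,xs=np.where(m);vx,vy,x0,y0=cv2.fitLine(np.stack([xs,ys],1).astype(np.float32),cv2.DIST_L2,0,.01,.01).ravel()
P=onz(t,x0-10*vx,y0-10*vy,.14);Q=onz(t,x0+10*vx,y0+10*vy,.14);print("handle dir",P,Q,"yaw",np.degrees(np.arctan2(*(P-Q)[:2]*[-1,1])))
g=s["frame"].max(2);m=np.zeros_like(g);m[150:175,262:292]=(g[150:175,262:292]<55)
ys2,xs2=np.where(m);print("side ext",xs2.min(),xs2.max(),ys2.min(),ys2.max(),xs2.mean(),ys2.mean())
print("handle centroid tri",two(t,(xs.mean(),ys.mean()),s,(xs2.mean(),ys2.mean())))
for yaw in(-16,-18,-20):
    r=np.radians(yaw);R=np.array([[np.cos(r),-np.sin(r)],[np.sin(r),np.cos(r)]]);o=c[:2]-R@[-.035,.05]
    print(yaw,o,"pad",o+R@[.05,-.13],"top px",proj(t,[*(o+R@[.05,-.13]),.145]),proj(s,[*(o+R@[.05,-.13]),.145]),"hinge",proj(t,[*(o+R@[.05,.14]),.078]))
```

```text
disc [0.54385596 0.00726733 0.06925344] 0.0005377043979042443
line [0.53304246 0.02634714 0.106     ] [0.53933838 0.01124055 0.106     ] -67.37525833576444 axis@.071 [0.54385288 0.00739595 0.071     ] mark-axis [-0.01081042  0.01895119  0.035     ]
bartop (array([0.54176085, 0.0072493 , 0.11961247]), np.float64(0.00041558094946634585))
handle dir [ 0.56389041 -0.1485366   0.14      ] [ 0.5609454  -0.20744244  0.14      ] yaw -2.8621320768525575
side ext 267 284 153 167 276.3529411764706 160.48039215686273
handle centroid tri (array([ 0.56182518, -0.17716215,  0.14493115]), np.float64(0.00044017003981788384))
-16 [ 0.56371517 -0.05031444] pad [ 0.5759454  -0.18906033] top px [325.97156754 181.16128024] [274.730244   158.36128756] hinge [239.61403657 160.51555444]
-18 [ 0.56168901 -0.05097247] pad [ 0.56906963 -0.19006067] top px [326.33851148 183.46504329] [276.55119504 158.71417993] hinge [240.81969638 159.86210926]
-20 [ 0.55964112 -0.05155939] pad [ 0.56216313 -0.19082043] top px [326.62432203 185.78195638] [278.3505201  159.09394915] hinge [242.04713609 159.25033082]
```

arm_command --increments '[{"dx": 0.8,"dy": -0.5,"dz": 0},{"dx": 0.8,"dy": -0.5,"dz": 0},{"dx": 0.8,"dy": -0.5,"dz": 0},{"dx": 0.8,"dy": -0.5,"dz": 0},{"dx": 0.8,"dy": -0.5,"dz": 0},{"dx": 0.8,"dy": -0.5,"dz": 0}]' --grip 0

```text
invalid input at $.increments[0]: expected keys dx, dy, dz, roll
```

arm_command --increments '[{"dx": 0.85,"dy": -0.5,"dz": 0},{"dx": 0.85,"dy": -0.5,"dz": 0},{"dx": 0.85,"dy": -0.5,"dz": 0},{"dx": 0.85,"dy": -0.5,"dz": 0},{"dx": 0.85,"dy": -0.5,"dz": 0},{"dx": 0.85,"dy": -0.5,"dz": 0}]'

```text
invalid input at $.increments[0]: expected keys dx, dy, dz, roll
```

arm_command --increments '[{"dx": 0.83,"dy": -0.52,"dz": 0,"roll": -1},{"dx": 0.83,"dy": -0.52,"dz": 0,"roll": -1},{"dx": 0.83,"dy": -0.52,"dz": 0,"roll": -1},{"dx": 0.83,"dy": -0.52,"dz": 0,"roll": -1},{"dx": 0.83,"dy": -0.52,"dz": 0,"roll": -1},{"dx": 0.83,"dy": -0.52,"dz": 0,"roll": -1},{"dx": 0.83,"dy": -0.52,"dz": 0,"roll": -1}]'

```text
time_s: 0.88
tool_pos: [0.3277, -0.3117, 0.2315]
tool_rot: [0.0, 0.887, 0.461, 0.0]
contact_force: [0.7, -0.8, -0.1]
grip_width: 0.0852
grip_force: 0.0
```

arm_command --increments '[{"dx": 0,"roll": -1},{"dx": 0,"roll": -1},{"dx": 0,"roll": -1},{"dx": 0,"roll": -1},{"dx": 0,"roll": -1}]'

```text
invalid input at $.increments[0]: expected keys dx, dy, dz, roll
```

arm_command --increments '[{"dx": 0,"roll": -1},{"dx": 0,"roll": -1},{"dx": 0,"roll": -1},{"dx": 0,"roll": -1},{"dx": 0,"roll": -1},{"dx": 0,"roll": -1}]'

```text
invalid input at $.increments[0]: expected keys dx, dy, dz, roll
```

arm_command --increments '[{"dx": 0.96,"dy": -0.02,"dz": 0,"roll": 0},{"dx": 0.96,"dy": -0.02,"dz": 0,"roll": 0},{"dx": 0.96,"dy": -0.02,"dz": 0,"roll": 0},{"dx": 0.96,"dy": -0.02,"dz": 0,"roll": 0},{"dx": 0.96,"dy": -0.02,"dz": 0,"roll": 0},{"dx": 0.96,"dy": -0.02,"dz": 0,"roll": 0}]' --grip 0

```text
time_s: 1.38
tool_pos: [0.4366, -0.1517, 0.2311]
tool_rot: [-0.0, 0.888, 0.461, 0.0]
contact_force: [-0.2, -1.0, 0.5]
grip_width: 0.0429
grip_force: 0.0
```

arm_command --increments '[{"dx": 0.96,"dy": -0.02,"dz": 0,"roll": -1},{"dx": 0.96,"dy": -0.02,"dz": 0,"roll": -1},{"dx": 0.96,"dy": -0.02,"dz": 0,"roll": -1},{"dx": 0.96,"dy": -0.02,"dz": 0,"roll": -1},{"dx": 0.96,"dy": -0.02,"dz": 0,"roll": -1},{"dx": 0.96,"dy": -0.02,"dz": 0,"roll": -1}]'

```text
time_s: 1.88
tool_pos: [0.5447, 0.0073, 0.2305]
tool_rot: [-0.0, 0.738, 0.675, 0.0]
contact_force: [-0.9, -0.0, -0.1]
grip_width: 0.0426
grip_force: 0.0
```

arm_command --increments '[{"dx": 0,"dy": 0,"dz": 0,"roll": -1},{"dx": 0,"dy": 0,"dz": 0,"roll": -1},{"dx": 0,"dy": 0,"dz": 0,"roll": -1},{"dx": 0,"dy": 0,"dz": 0,"roll": -1},{"dx": 0,"dy": 0,"dz": 0,"roll": -1},{"dx": 0,"dy": 0,"dz": 0,"roll": -1}]'

```text
time_s: 2.38
tool_pos: [0.542, 0.0038, 0.2312]
tool_rot: [-0.0, 0.541, 0.841, -0.0]
contact_force: [-0.1, 0.4, -0.7]
grip_width: 0.0424
grip_force: 0.0
```

```bash
cat >> h.py <<'E'
def to(x,y,z,barang=None):
    s=bot.read_state();w,a,b,_=s["tool_rot"];th=2*np.arctan2(b,a)
    D=np.array([x,y,z])-s["tool_pos"];X=np.array([np.cos(th),np.sin(th)]);Y=np.array([X[1],-X[0]])
    print("pos",np.round(s["tool_pos"],4),"xang",round(np.degrees(th),1),"q6",round(s["q"][5],2),"t",s["time_s"],"frac dx,dy,dz",np.round([D[:2]@X/.2,D[:2]@Y/.2,-D[2]/.2],3), "roll for tool x->ang", None if barang is None else round((np.degrees(th)-barang)/30,3))
E
python3 -c "
from h import *
to(.5435,.0073,.078,118)"
```

```text
pos [0.542  0.0038 0.2312] xang 114.5 q6 1.15 t 2.3833 frac dx,dy,dz [0.013 0.014 0.766] roll for tool x->ang -0.116
```

arm_command --increments '[{"dx": 0.013,"dy": 0.014,"dz": 0.2,"roll": -0.12},{"dx": 0.013,"dy": 0.014,"dz": 0.4,"roll": -0.12},{"dx": 0.013,"dy": 0.014,"dz": 0.5,"roll": -0.12},{"dx": 0.013,"dy": 0.014,"dz": 0.6,"roll": -0.12},{"dx": 0.013,"dy": 0.014,"dz": 0.65,"roll": -0.12},{"dx": 0.013,"dy": 0.014,"dz": 0.7,"roll": -0.12},{"dx": 0.013,"dy": 0.014,"dz": 0.75,"roll": -0.12},{"dx": 0.013,"dy": 0.014,"dz": 0.75,"roll": -0.12},{"dx": 0.013,"dy": 0.014,"dz": 0.75,"roll": -0.12}]'

```text
time_s: 3.13
tool_pos: [0.5437, 0.0087, 0.0815]
tool_rot: [0.0, 0.513, 0.858, 0.0]
contact_force: [-0.0, -0.2, 0.8]
grip_width: 0.043
grip_force: 0.0
```

Run:
```python
from h import *
to(.5435,.0073,.078,118)
t=vision.read_camera("top");s=vision.read_camera("side")
f=lambda i:cv2.resize(i[:,:,::-1],(400,400),interpolation=cv2.INTER_CUBIC)
cv2.imwrite("pics/g1.png",cv2.convertScaleAbs(np.hstack([f(t["frame"][165:225,230:290]),f(s["frame"][160:220,220:280])]),alpha=1.6))
```

```text
pos [0.5437 0.0087 0.0815] xang 118.3 q6 1.09 t 3.1333 frac dx,dy,dz [-0.006 -0.004  0.018] roll for tool x->ang 0.01
```

View pics/g1.png

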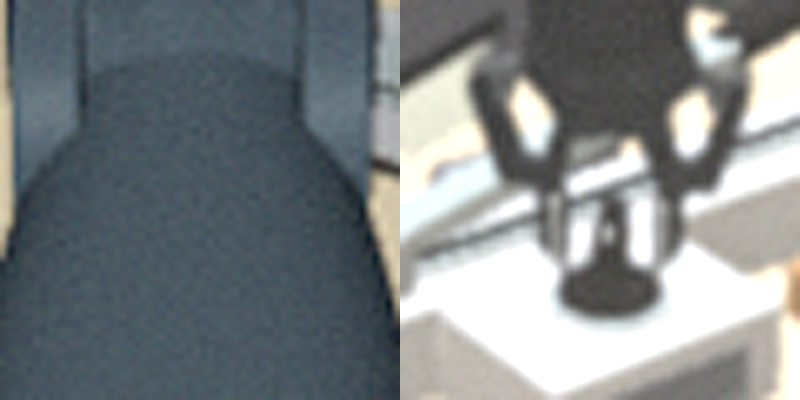

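The side view shows the bar at about (605,225) standing between the two fingers, which are at x 550 and 665. I'll centre it and close the fingers.

arm_command --increments '[{"dx": -0.006,"dy": -0.004,"dz": 0.01,"roll": 0},{"dx": -0.006,"dy": -0.004,"dz": 0.01,"roll": 0},{"dx": -0.006,"dy": -0.004,"dz": 0.01,"roll": 0},{"dx": -0.006,"dy": -0.004,"dz": 0.01,"roll": 0},{"dx": -0.006,"dy": -0.004,"dz": 0.01,"roll": 0},{"dx": -0.006,"dy": -0.004,"dz": 0.01,"roll": 0},{"dx": -0.006,"dy": -0.004,"dz": 0.01,"roll": 0},{"dx": -0.006,"dy": -0.004,"dz": 0.01,"roll": 0}]' --grip -1 --squeeze 30

```text
time_s: 3.9
tool_pos: [0.5449, 0.008, 0.08]
tool_rot: [0.001, 0.512, 0.859, 0.001]
contact_force: [3.4, 2.9, -0.1]
grip_width: 0.0134
grip_force: 34.2
```

```bash
cat >> h.py <<'E'
def st():
    s=bot.read_state();w,a,b,_=s["tool_rot"]
    print("t",round(s["time_s"],2),"pos",np.round(s["tool_pos"],4),"xang(rad)",round(2*np.arctan2(b,a),4),"F",np.round(s["contact_force"],2),"M",np.round(s["ft_torque"],3),"w",round(s["grip_width"],4),"gf",round(s["grip_force"],1),"q6",round(s["q"][5],3))
E
python3 -c "
from h import *
st()"
```

```text
t 3.9 pos [0.5449 0.008  0.08  ] xang(rad) 2.0658 F [ 3.39  2.92 -0.09] M [ 0.571 -0.676  0.002] w 0.0134 gf 34.2 q6 1.09
```

arm_command --increments '[{"dx": 0,"dy": 0.006,"dz": 0,"roll": -0.05},{"dx": 0,"dy": 0.006,"dz": 0,"roll": -0.1},{"dx": 0,"dy": 0.006,"dz": 0,"roll": -0.15},{"dx": 0,"dy": 0.006,"dz": 0,"roll": -0.2},{"dx": 0,"dy": 0.006,"dz": 0,"roll": -0.2},{"dx": 0,"dy": 0.006,"dz": 0,"roll": -0.2}]'

```text
time_s: 4.4
tool_pos: [0.5449, 0.008, 0.08]
tool_rot: [0.001, 0.467, 0.884, 0.0]
contact_force: [-0.1, 1.4, 6.2]
grip_width: 0.0135
grip_force: 35.2
```

```bash
python3 -c "
from h import *
st()"
```

```text
t 4.4 pos [0.5449 0.008  0.08  ] xang(rad) 2.1692 F [-0.11  1.39  6.25] M [-0.052  0.1   -0.322] w 0.0135 gf 35.2 q6 0.987
```

arm_command --increments '[{"dx": 0,"dy": 0,"dz": 0,"roll": -0.05},{"dx": 0,"dy": 0,"dz": 0,"roll": -0.1},{"dx": 0,"dy": 0,"dz": 0,"roll": -0.15},{"dx": 0,"dy": 0,"dz": 0,"roll": -0.15},{"dx": 0,"dy": 0,"dz": 0,"roll": -0.15}]'

```text
time_s: 4.82
tool_pos: [0.5449, 0.008, 0.08]
tool_rot: [0.001, 0.432, 0.902, 0.0]
contact_force: [-0.7, 1.2, 5.8]
grip_width: 0.0137
grip_force: 35.1
```

```bash
python3 -c "
from h import *
st()"
```

```text
t 4.82 pos [0.5449 0.008  0.08  ] xang(rad) 2.2479 F [-0.68  1.23  5.81] M [-0.17   0.212 -0.061] w 0.0137 gf 35.1 q6 0.908
```

arm_command --increments '[{"dx": 0,"dy": 0,"dz": 0,"roll": -0.05},{"dx": 0,"dy": 0,"dz": 0,"roll": -0.1},{"dx": 0,"dy": 0,"dz": 0,"roll": -0.15},{"dx": 0,"dy": 0,"dz": 0,"roll": -0.2},{"dx": 0,"dy": 0,"dz": 0,"roll": -0.2}]'

```text
time_s: 5.23
tool_pos: [0.5449, 0.0079, 0.08]
tool_rot: [0.001, 0.383, 0.924, 0.0]
contact_force: [0.3, 0.6, 6.3]
grip_width: 0.0133
grip_force: 35.2
```

```bash
python3 -c "
from h import *
st()"
```

```text
t 5.23 pos [0.5449 0.0079 0.08  ] xang(rad) 2.3544 F [0.29 0.64 6.33] M [-0.16   0.238  0.245] w 0.0133 gf 35.2 q6 0.802
```

arm_command --increments '[{"dx": 0,"dy": 0,"dz": 0,"roll": -0.05},{"dx": 0,"dy": 0,"dz": 0,"roll": -0.1},{"dx": 0,"dy": 0,"dz": 0,"roll": -0.15},{"dx": 0,"dy": 0,"dz": 0,"roll": -0.2},{"dx": 0,"dy": 0,"dz": 0,"roll": -0.2}]'

```text
time_s: 5.65
tool_pos: [0.5449, 0.0079, 0.08]
tool_rot: [0.001, 0.335, 0.942, 0.0]
contact_force: [-0.5, -0.3, 6.0]
grip_width: 0.0136
grip_force: 35.1
```

```bash
python3 -c "
from h import *
st()"
```

```text
t 5.65 pos [0.5449 0.0079 0.08  ] xang(rad) 2.4589 F [-0.46 -0.35  6.02] M [-0.105  0.117 -0.018] w 0.0136 gf 35.1 q6 0.697
```

arm_command --increments '[{"dx": 0,"dy": 0,"dz": 0,"roll": -0.05},{"dx": 0,"dy": 0,"dz": 0,"roll": -0.1},{"dx": 0,"dy": 0,"dz": 0,"roll": -0.15},{"dx": 0,"dy": 0,"dz": 0,"roll": -0.2},{"dx": 0,"dy": 0,"dz": 0,"roll": -0.2}]'

```text
time_s: 6.07
tool_pos: [0.5449, 0.0079, 0.08]
tool_rot: [0.001, 0.285, 0.958, 0.0]
contact_force: [-0.6, 1.1, 6.1]
grip_width: 0.0135
grip_force: 35.2
```

```bash
python3 -c "
from h import *
st()"
```

```text
t 6.07 pos [0.5449 0.0079 0.08  ] xang(rad) 2.5631 F [-0.63  1.06  6.15] M [-0.232  0.202 -0.293] w 0.0135 gf 35.2 q6 0.593
```

arm_command --increments '[{"dx": 0,"dy": 0,"dz": 0,"roll": -0.05},{"dx": 0,"dy": 0,"dz": 0,"roll": -0.1},{"dx": 0,"dy": 0,"dz": 0,"roll": -0.15},{"dx": 0,"dy": 0,"dz": 0,"roll": -0.15}]'

```text
time_s: 6.4
tool_pos: [0.5449, 0.0079, 0.08]
tool_rot: [0.001, 0.247, 0.969, -0.0]
contact_force: [-0.6, 0.4, 6.6]
grip_width: 0.0137
grip_force: 35.1
```

```bash
python3 -c "
from h import *
st()"
```

```text
t 6.4 pos [0.5449 0.0079 0.08  ] xang(rad) 2.642 F [-0.56  0.38  6.64] M [-0.293  0.278 -0.003] w 0.0137 gf 35.1 q6 0.514
```

Another crest at about 2.64 rad. I'll keep going.

arm_command --increments '[{"dx": 0,"dy": 0,"dz": 0,"roll": -0.05},{"dx": 0,"dy": 0,"dz": 0,"roll": -0.1},{"dx": 0,"dy": 0,"dz": 0,"roll": -0.15},{"dx": 0,"dy": 0,"dz": 0,"roll": -0.2},{"dx": 0,"dy": 0,"dz": 0,"roll": -0.2}]'

```text
time_s: 6.82
tool_pos: [0.5449, 0.0079, 0.08]
tool_rot: [0.001, 0.196, 0.981, -0.0]
contact_force: [0.1, -0.4, 6.2]
grip_width: 0.0135
grip_force: 35.3
```

```bash
python3 -c "
from h import *
st()"
```

```text
t 6.82 pos [0.5449 0.0079 0.08  ] xang(rad) 2.7472 F [ 0.05 -0.38  6.17] M [-0.302  0.201  0.288] w 0.0135 gf 35.3 q6 0.409
```

arm_command --increments '[{"dx": 0,"dy": 0,"dz": 0,"roll": -0.05},{"dx": 0,"dy": 0,"dz": 0,"roll": -0.1},{"dx": 0,"dy": 0,"dz": 0,"roll": -0.15},{"dx": 0,"dy": 0,"dz": 0,"roll": -0.2},{"dx": 0,"dy": 0,"dz": 0,"roll": -0.2}]'

```text
time_s: 7.23
tool_pos: [0.5449, 0.0078, 0.08]
tool_rot: [0.001, 0.145, 0.989, -0.0]
contact_force: [-1.0, 0.7, 5.7]
grip_width: 0.0132
grip_force: 35.1
```

```bash
python3 -c "
from h import *
st()"
```

```text
t 7.23 pos [0.5449 0.0078 0.08  ] xang(rad) 2.8511 F [-0.98  0.75  5.67] M [-0.273  0.08  -0.239] w 0.0132 gf 35.1 q6 0.305
```

arm_command --increments '[{"dx": 0,"dy": 0,"dz": 0,"roll": -0.05},{"dx": 0,"dy": 0,"dz": 0,"roll": -0.1},{"dx": 0,"dy": 0,"dz": 0,"roll": -0.12},{"dx": 0,"dy": 0,"dz": 0,"roll": -0.12}]'

```text
time_s: 7.57
tool_pos: [0.5449, 0.0078, 0.08]
tool_rot: [0.001, 0.114, 0.993, -0.0]
contact_force: [-0.9, -0.5, 6.7]
grip_width: 0.013
grip_force: 35.2
```

```bash
python3 -c "
from h import *
st()"
```

```text
t 7.57 pos [0.5449 0.0078 0.08  ] xang(rad) 2.913 F [-0.86 -0.55  6.7 ] M [-0.318  0.077 -0.349] w 0.013 gf 35.2 q6 0.243
```

arm_command --increments '[{"dx": 0,"dy": 0,"dz": 0,"roll": -0.05},{"dx": 0,"dy": 0,"dz": 0,"roll": -0.1},{"dx": 0,"dy": 0,"dz": 0,"roll": -0.12},{"dx": 0,"dy": 0,"dz": 0,"roll": -0.12}]'

```text
time_s: 7.9
tool_pos: [0.5449, 0.0078, 0.08]
tool_rot: [0.001, 0.083, 0.997, -0.0]
contact_force: [-0.2, -1.0, 5.9]
grip_width: 0.0136
grip_force: 35.1
```

```bash
python3 -c "
from h import *
st()"
```

```text
t 7.9 pos [0.5449 0.0078 0.08  ] xang(rad) 2.976 F [-0.19 -1.03  5.94] M [-0.391  0.158 -0.066] w 0.0136 gf 35.1 q6 0.18
```

Another bump, with its crest at about 2.98.

arm_command --increments '[{"dx": 0,"dy": 0,"dz": 0,"roll": -0.05},{"dx": 0,"dy": 0,"dz": 0,"roll": -0.1},{"dx": 0,"dy": 0,"dz": 0,"roll": -0.15},{"dx": 0,"dy": 0,"dz": 0,"roll": -0.2},{"dx": 0,"dy": 0,"dz": 0,"roll": -0.2}]'

```text
time_s: 8.32
tool_pos: [0.5449, 0.0078, 0.08]
tool_rot: [0.001, 0.03, 1.0, -0.0]
contact_force: [0.1, -0.8, 5.8]
grip_width: 0.0135
grip_force: 35.2
```

```bash
python3 -c "
from h import *
st()"
```

```text
t 8.32 pos [0.5449 0.0078 0.08  ] xang(rad) 3.0822 F [ 0.15 -0.78  5.77] M [-0.453  0.151  0.319] w 0.0135 gf 35.2 q6 0.074
```

arm_command --increments '[{"dx": 0,"dy": 0,"dz": 0,"roll": -0.05},{"dx": 0,"dy": 0,"dz": 0,"roll": -0.1},{"dx": 0,"dy": 0,"dz": 0,"roll": -0.15},{"dx": 0,"dy": 0,"dz": 0,"roll": -0.15}]'

```text
time_s: 8.65
tool_pos: [0.5449, 0.0078, 0.08]
tool_rot: [0.001, -0.009, 1.0, -0.0]
contact_force: [-0.7, -1.0, 5.8]
grip_width: 0.0132
grip_force: 35.1
```

```bash
python3 -c "
from h import *
st()"
```

```text
t 8.65 pos [0.5449 0.0078 0.08  ] xang(rad) 3.1604 F [-0.72 -1.05  5.8 ] M [-0.326  0.111  0.05 ] w 0.0132 gf 35.1 q6 -0.004
```

arm_command --increments '[{"dx": 0,"dy": 0,"dz": 0,"roll": -0.05},{"dx": 0,"dy": 0,"dz": 0,"roll": -0.1},{"dx": 0,"dy": 0,"dz": 0,"roll": -0.15},{"dx": 0,"dy": 0,"dz": 0,"roll": -0.15}]'

```text
time_s: 8.98
tool_pos: [0.5449, 0.0077, 0.08]
tool_rot: [0.001, -0.048, 0.999, -0.0]
contact_force: [-0.2, -0.2, 5.7]
grip_width: 0.0134
grip_force: 35.2
```

```bash
python3 -c "
from h import *
st()"
```

```text
t 8.98 pos [0.5449 0.0077 0.08  ] xang(rad) 3.2383 F [-0.24 -0.17  5.75] M [-0.402  0.03  -0.394] w 0.0134 gf 35.2 q6 -0.082
```

arm_command --increments '[{"dx": 0,"dy": 0,"dz": 0,"roll": -0.05},{"dx": 0,"dy": 0,"dz": 0,"roll": -0.1},{"dx": 0,"dy": 0,"dz": 0,"roll": -0.1},{"dx": 0,"dy": 0,"dz": 0,"roll": -0.1}]'

```text
time_s: 9.32
tool_pos: [0.5449, 0.0077, 0.08]
tool_rot: [0.001, -0.074, 0.997, -0.0]
contact_force: [-0.2, -0.7, 6.5]
grip_width: 0.0134
grip_force: 35.1
```

```bash
python3 -c "
from h import *
st()"
```

```text
t 9.32 pos [0.5449 0.0077 0.08  ] xang(rad) 3.2895 F [-0.19 -0.73  6.52] M [-0.447  0.06  -0.224] w 0.0134 gf 35.1 q6 -0.133
```

arm_command --increments '[{"dx": 0,"dy": 0,"dz": 0,"roll": -0.05},{"dx": 0,"dy": 0,"dz": 0,"roll": -0.1},{"dx": 0,"dy": 0,"dz": 0,"roll": -0.15},{"dx": 0,"dy": 0,"dz": 0,"roll": -0.15}]'

```text
time_s: 9.65
tool_pos: [0.545, 0.0076, 0.08]
tool_rot: [0.001, -0.114, 0.994, -0.0]
contact_force: [-0.3, -0.8, 6.1]
grip_width: 0.013
grip_force: 35.1
```

```bash
python3 -c "
from h import *
st()"
```

```text
t 9.65 pos [0.545  0.0076 0.08  ] xang(rad) 3.3697 F [-0.35 -0.77  6.05] M [-0.506  0.07   0.036] w 0.013 gf 35.1 q6 -0.214
```

arm_command --increments '[{"dx": 0,"dy": 0,"dz": 0,"roll": -0.05},{"dx": 0,"dy": 0,"dz": 0,"roll": -0.1},{"dx": 0,"dy": 0,"dz": 0,"roll": -0.15},{"dx": 0,"dy": 0,"dz": 0,"roll": -0.15}]'

```text
time_s: 9.98
tool_pos: [0.545, 0.0077, 0.08]
tool_rot: [0.001, -0.153, 0.988, -0.001]
contact_force: [0.1, -0.8, 5.9]
grip_width: 0.0134
grip_force: 35.2
```

```bash
python3 -c "
from h import *
st()"
```

```text
t 9.98 pos [0.545  0.0077 0.08  ] xang(rad) 3.4486 F [ 0.08 -0.77  5.87] M [-0.55   0.078  0.364] w 0.0134 gf 35.2 q6 -0.293
```

arm_command --increments '[{"dx": 0,"dy": 0,"dz": 0,"roll": -0.05},{"dx": 0,"dy": 0,"dz": 0,"roll": -0.1},{"dx": 0,"dy": 0,"dz": 0,"roll": -0.15},{"dx": 0,"dy": 0,"dz": 0,"roll": -0.15}]'

```text
time_s: 10.32
tool_pos: [0.545, 0.0077, 0.08]
tool_rot: [0.001, -0.191, 0.982, -0.0]
contact_force: [-0.7, -1.4, 5.5]
grip_width: 0.0134
grip_force: 35.1
```

```bash
python3 -c "
from h import *
st()"
```

```text
t 10.32 pos [0.545  0.0077 0.08  ] xang(rad) 3.5269 F [-0.69 -1.41  5.53] M [-0.374  0.069 -0.012] w 0.0134 gf 35.1 q6 -0.371
```

arm_command --increments '[{"dx": 0,"dy": 0,"dz": 0,"roll": -0.05},{"dx": 0,"dy": 0,"dz": 0,"roll": -0.1},{"dx": 0,"dy": 0,"dz": 0,"roll": -0.12},{"dx": 0,"dy": 0,"dz": 0,"roll": -0.12}]'

```text
time_s: 10.65
tool_pos: [0.545, 0.0076, 0.08]
tool_rot: [0.001, -0.222, 0.975, -0.0]
contact_force: [0.2, -1.9, 5.4]
grip_width: 0.0134
grip_force: 35.1
```

```bash
python3 -c "
from h import *
st()"
```

```text
t 10.65 pos [0.545  0.0076 0.08  ] xang(rad) 3.5884 F [ 0.19 -1.92  5.45] M [-0.344  0.023 -0.165] w 0.0134 gf 35.1 q6 -0.432
```

arm_command --increments '[{"dx": 0,"dy": 0,"dz": 0,"roll": -0.05},{"dx": 0,"dy": 0,"dz": 0,"roll": -0.1},{"dx": 0,"dy": 0,"dz": 0,"roll": -0.1},{"dx": 0,"dy": 0,"dz": 0,"roll": -0.1}]'

```text
time_s: 10.98
tool_pos: [0.5451, 0.0076, 0.08]
tool_rot: [0.001, -0.246, 0.969, -0.0]
contact_force: [0.5, -1.8, 5.8]
grip_width: 0.0134
grip_force: 36.0
```

```bash
python3 -c "
from h import *
st()"
```

```text
t 10.98 pos [0.5451 0.0076 0.08  ] xang(rad) 3.6397 F [ 0.5  -1.83  5.81] M [-0.239  0.049 -0.458] w 0.0134 gf 36.0 q6 -0.484
```

arm_command --increments '[{"dx": 0,"dy": 0,"dz": 0,"roll": -0.04},{"dx": 0,"dy": 0,"dz": 0,"roll": -0.08},{"dx": 0,"dy": 0,"dz": 0,"roll": -0.08},{"dx": 0,"dy": 0,"dz": 0,"roll": -0.08}]'

```text
time_s: 11.32
tool_pos: [0.5452, 0.0076, 0.08]
tool_rot: [0.001, -0.267, 0.964, -0.0]
contact_force: [0.9, -0.9, 5.5]
grip_width: 0.0137
grip_force: 38.9
```

```bash
python3 -c "
from h import *
st()"
```

```text
t 11.32 pos [0.5452 0.0076 0.08  ] xang(rad) 3.6812 F [ 0.94 -0.94  5.46] M [-0.151  0.082 -0.7  ] w 0.0137 gf 38.9 q6 -0.525
```

arm_command --increments '[{"dx": 0,"dy": 0,"dz": 0,"roll": -0.02},{"dx": 0,"dy": 0,"dz": 0,"roll": -0.04},{"dx": 0,"dy": 0,"dz": 0,"roll": -0.04},{"dx": 0,"dy": 0,"dz": 0,"roll": -0.04},{"dx": 0,"dy": 0,"dz": 0,"roll": -0.04},{"dx": 0,"dy": 0,"dz": 0,"roll": -0.04}]'

```text
time_s: 11.82
tool_pos: [0.5452, 0.0076, 0.08]
tool_rot: [0.001, -0.276, 0.961, -0.0]
contact_force: [1.5, -1.0, 5.8]
grip_width: 0.0138
grip_force: 41.1
```

```bash
python3 -c "
from h import *
st()"
```

```text
t 11.82 pos [0.5452 0.0076 0.08  ] xang(rad) 3.7018 F [ 1.53 -1.    5.78] M [-0.084  0.11  -0.816] w 0.0138 gf 41.1 q6 -0.546
```

arm_command --increments '[{"dx": 0,"dy": 0,"dz": 0,"roll": 0.1},{"dx": 0,"dy": 0,"dz": 0,"roll": 0.2},{"dx": 0,"dy": 0,"dz": 0,"roll": 0.3},{"dx": 0,"dy": 0,"dz": 0,"roll": 0.4},{"dx": 0,"dy": 0,"dz": 0,"roll": 0.5},{"dx": 0,"dy": 0,"dz": 0,"roll": 0.5}]'

```text
time_s: 12.32
tool_pos: [0.5449, 0.0076, 0.08]
tool_rot: [0.001, -0.148, 0.989, -0.0]
contact_force: [-0.1, -1.0, 4.8]
grip_width: 0.0134
grip_force: 35.1
```

```bash
python3 -c "
from h import *
st()"
```

```text
t 12.32 pos [0.5449 0.0076 0.08  ] xang(rad) 3.4385 F [-0.07 -0.96  4.77] M [-0.488  0.086  0.188] w 0.0134 gf 35.1 q6 -0.282
```

arm_command --increments '[{"dx": 0,"dy": 0,"dz": 0,"roll": 0.1},{"dx": 0,"dy": 0,"dz": 0,"roll": 0.2},{"dx": 0,"dy": 0,"dz": 0,"roll": 0.3},{"dx": 0,"dy": 0,"dz": 0,"roll": 0.3}]'

```text
time_s: 12.65
tool_pos: [0.5449, 0.0077, 0.08]
tool_rot: [0.001, -0.07, 0.998, -0.0]
contact_force: [-0.0, -0.5, 6.1]
grip_width: 0.0136
grip_force: 35.3
```

```bash
python3 -c "
from h import *
st()"
```

```text
t 12.65 pos [0.5449 0.0077 0.08  ] xang(rad) 3.2808 F [-0.04 -0.53  6.07] M [-0.432  0.02  -0.412] w 0.0136 gf 35.3 q6 -0.125
```

arm_command --increments '[{"dx": 0,"dy": 0,"dz": 0,"roll": 0.1},{"dx": 0,"dy": 0,"dz": 0,"roll": 0.2},{"dx": 0,"dy": 0,"dz": 0,"roll": 0.2}]'

```text
time_s: 12.9
tool_pos: [0.5449, 0.0077, 0.08]
tool_rot: [0.001, -0.017, 1.0, -0.0]
contact_force: [-0.5, -1.2, 5.0]
grip_width: 0.0134
grip_force: 35.1
```

```bash
python3 -c "
from h import *
st()"
```

```text
t 12.9 pos [0.5449 0.0077 0.08  ] xang(rad) 3.1764 F [-0.49 -1.18  5.  ] M [-0.332  0.037 -0.027] w 0.0134 gf 35.1 q6 -0.02
```

arm_command --increments '[{"dx": 0,"dy": 0,"dz": 0,"roll": 0.1},{"dx": 0,"dy": 0,"dz": 0,"roll": 0.2},{"dx": 0,"dy": 0,"dz": 0,"roll": 0.2}]'

```text
time_s: 13.15
tool_pos: [0.5449, 0.0078, 0.08]
tool_rot: [0.001, 0.035, 0.999, -0.0]
contact_force: [-0.2, -1.3, 6.2]
grip_width: 0.0132
grip_force: 35.1
```

```bash
python3 -c "
from h import *
st()"
```

```text
t 13.15 pos [0.5449 0.0078 0.08  ] xang(rad) 3.0722 F [-0.19 -1.27  6.19] M [-0.403  0.199  0.148] w 0.0132 gf 35.1 q6 0.084
```

arm_command --increments '[{"dx": 0,"dy": 0,"dz": 0,"roll": 0.1},{"dx": 0,"dy": 0,"dz": 0,"roll": 0.2},{"dx": 0,"dy": 0,"dz": 0,"roll": 0.3},{"dx": 0,"dy": 0,"dz": 0,"roll": 0.3}]'

```text
time_s: 13.48
tool_pos: [0.5449, 0.0078, 0.08]
tool_rot: [0.001, 0.113, 0.994, -0.0]
contact_force: [-1.0, 0.3, 5.5]
grip_width: 0.0138
grip_force: 35.3
```

```bash
python3 -c "
from h import *
st()"
```

```text
t 13.48 pos [0.5449 0.0078 0.08  ] xang(rad) 2.9143 F [-1.03  0.32  5.46] M [-0.28   0.11  -0.317] w 0.0138 gf 35.3 q6 0.242
```

arm_command --increments '[{"dx": 0,"dy": 0,"dz": 0,"roll": 0.1},{"dx": 0,"dy": 0,"dz": 0,"roll": 0.2},{"dx": 0,"dy": 0,"dz": 0,"roll": 0.2},{"dx": 0,"dy": 0,"dz": 0,"roll": 0.2}]'

```text
time_s: 13.82
tool_pos: [0.5449, 0.0078, 0.08]
tool_rot: [0.001, 0.164, 0.987, -0.0]
contact_force: [-0.6, -0.7, 6.6]
grip_width: 0.0133
grip_force: 35.1
```

```bash
python3 -c "
from h import *
st()"
```

```text
t 13.82 pos [0.5449 0.0078 0.08  ] xang(rad) 2.8128 F [-0.64 -0.66  6.59] M [-0.184  0.107  0.014] w 0.0133 gf 35.1 q6 0.343
```

Second notch at about 2.81. Next is the third bump.

arm_command --increments '[{"dx": 0,"dy": 0,"dz": 0,"roll": 0.1},{"dx": 0,"dy": 0,"dz": 0,"roll": 0.2},{"dx": 0,"dy": 0,"dz": 0,"roll": 0.2}]'

```text
time_s: 14.07
tool_pos: [0.5449, 0.0078, 0.08]
tool_rot: [0.001, 0.216, 0.976, -0.0]
contact_force: [-0.2, -1.3, 6.6]
grip_width: 0.0133
grip_force: 35.1
```

```bash
python3 -c "
from h import *
st()"
```

```text
t 14.07 pos [0.5449 0.0078 0.08  ] xang(rad) 2.7056 F [-0.2  -1.26  6.57] M [-0.28   0.252  0.099] w 0.0133 gf 35.1 q6 0.451
```

arm_command --increments '[{"dx": 0,"dy": 0,"dz": 0,"roll": 0.1},{"dx": 0,"dy": 0,"dz": 0,"roll": 0.2},{"dx": 0,"dy": 0,"dz": 0,"roll": 0.25},{"dx": 0,"dy": 0,"dz": 0,"roll": 0.25}]'

```text
time_s: 14.4
tool_pos: [0.5449, 0.0079, 0.08]
tool_rot: [0.001, 0.279, 0.96, 0.0]
contact_force: [-0.6, -0.6, 5.9]
grip_width: 0.0131
grip_force: 35.2
```

```bash
python3 -c "
from h import *
st()"
```

```text
t 14.4 pos [0.5449 0.0079 0.08  ] xang(rad) 2.5756 F [-0.59 -0.6   5.88] M [-0.212  0.146 -0.236] w 0.0131 gf 35.2 q6 0.581
```

arm_command --increments '[{"dx": 0,"dy": 0,"dz": 0,"roll": 0.1},{"dx": 0,"dy": 0,"dz": 0,"roll": 0.2},{"dx": 0,"dy": 0,"dz": 0,"roll": 0.2},{"dx": 0,"dy": 0,"dz": 0,"roll": 0.2}]'

```text
time_s: 14.73
tool_pos: [0.5449, 0.0079, 0.08]
tool_rot: [0.001, 0.328, 0.945, 0.0]
contact_force: [-1.2, 1.0, 5.2]
grip_width: 0.0134
grip_force: 35.1
```

```bash
python3 -c "
from h import *
st()"
```

```text
t 14.73 pos [0.5449 0.0079 0.08  ] xang(rad) 2.4725 F [-1.17  0.98  5.23] M [-0.144  0.107  0.002] w 0.0134 gf 35.1 q6 0.684
```

The dial is in the third notch with zero torque. I'll release, wait, then lift.

arm_command --increments '[{"dx": 0,"dy": 0,"dz": 0,"roll": 0},{"dx": 0,"dy": 0,"dz": 0,"roll": 0},{"dx": 0,"dy": 0,"dz": 0,"roll": 0},{"dx": 0,"dy": 0,"dz": 0,"roll": 0},{"dx": 0,"dy": 0,"dz": 0,"roll": 0},{"dx": 0,"dy": 0,"dz": 0,"roll": 0},{"dx": 0,"dy": 0,"dz": 0,"roll": 0},{"dx": 0,"dy": 0,"dz": 0,"roll": 0},{"dx": 0,"dy": 0,"dz": 0,"roll": 0}]' --grip 0

```text
time_s: 15.48
tool_pos: [0.5444, 0.008, 0.0793]
tool_rot: [-0.0, 0.328, 0.945, 0.0]
contact_force: [-0.1, -0.6, 0.9]
grip_width: 0.0425
grip_force: 0.0
```

arm_command --increments '[{"dx": 0,"dy": 0,"dz": -0.05,"roll": 0},{"dx": 0,"dy": 0,"dz": -0.1,"roll": 0},{"dx": 0,"dy": 0,"dz": -0.2,"roll": 0},{"dx": 0,"dy": 0,"dz": -0.4,"roll": 0},{"dx": 0,"dy": 0,"dz": -0.6,"roll": 0},{"dx": 0,"dy": 0,"dz": -0.75,"roll": 0},{"dx": 0,"dy": 0,"dz": -0.75,"roll": 0}]'

```text
time_s: 16.07
tool_pos: [0.5471, 0.008, 0.2371]
tool_rot: [0.005, 0.328, 0.945, 0.002]
contact_force: [0.7, 0.1, -0.3]
grip_width: 0.0428
grip_force: 0.0
```

Run:
```python
from h import *
st();to(.566,-.19,.231)
t=vision.read_camera("top");s=vision.read_camera("side")
f=lambda i:cv2.resize(i[:,:,::-1],(400,400),interpolation=cv2.INTER_CUBIC)
cv2.imwrite("pics/g2.png",cv2.convertScaleAbs(np.hstack([f(t["frame"][150:210,290:350]),f(s["frame"][175:215,230:270])]),alpha=1.6))
```

```text
t 16.07 pos [0.5471 0.008  0.2371] xang(rad) 2.4739 F [ 0.75  0.09 -0.35] M [-0.007  0.001 -0.019] w 0.0428 gf 0.0 q6 0.682
pos [0.5471 0.008  0.2371] xang 141.7 q6 0.68 t 16.0667 frac dx,dy,dz [-0.687 -0.719  0.03 ] roll for tool x->ang None
```

View pics/g2.png

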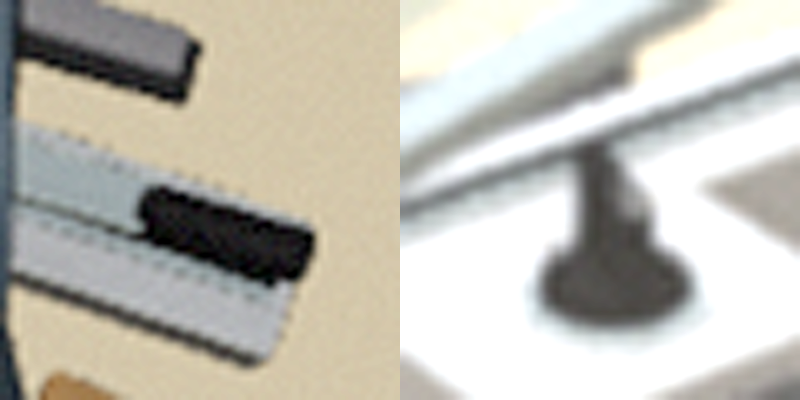

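The top crop shows the black handle spanning (145,210) to (310,255), centred near full-frame pixel (324.2,185.1). The side crop shows the dial bar released, with the fingers clear.

Run:
```python
from h import *
t=vision.read_camera("top")
a=onz(t,290,191.25,.06);b=onz(t,329.75,204.75,.06);d=a-b;yaw=np.arctan2(-d[0],d[1]);print("yaw",np.degrees(yaw))
print("handle centre",onz(t,324.2,185.1,.135),"ends",onz(t,312.3,181.5,.125),onz(t,336,188.5,.14))
R=np.array([[np.cos(yaw),-np.sin(yaw)],[np.sin(yaw),np.cos(yaw)]]);p=np.array([.5447,.0079])+R@np.array([.085,-.18])
print("pred pad",p);to(p[0],p[1],.17)
```

```text
yaw -18.389022422549594
handle centre [ 0.565737  -0.1852668  0.135    ] ends [ 0.57790609 -0.1513068   0.125     ] [ 0.55513258 -0.2191716   0.14      ]
pred pad [ 0.5685755  -0.18972328]
pos [0.5446 0.008  0.2303] xang 141.7 q6 0.68 t 16.2167 frac dx,dy,dz [-0.706 -0.702  0.301] roll for tool x->ang None
```

arm_command --increments '[{"dx": -0.7,"dy": -0.7,"dz": 0,"roll": 0},{"dx": -0.7,"dy": -0.7,"dz": 0,"roll": 0},{"dx": -0.7,"dy": -0.7,"dz": 0,"roll": 0},{"dx": -0.7,"dy": -0.7,"dz": 0,"roll": 0},{"dx": -0.7,"dy": -0.7,"dz": 0,"roll": 0},{"dx": -0.7,"dy": -0.7,"dz": 0,"roll": 0},{"dx": -0.7,"dy": -0.7,"dz": 0,"roll": 0},{"dx": -0.7,"dy": -0.7,"dz": 0,"roll": 0}]' --grip -1

```text
time_s: 16.88
tool_pos: [0.567, -0.1884, 0.2282]
tool_rot: [-0.001, 0.328, 0.945, 0.0]
contact_force: [-0.6, 0.6, 0.6]
grip_width: -0.0002
grip_force: 0.0
```

arm_command --increments '[{"dx": 0,"dy": 0,"dz": 0.1,"roll": 0},{"dx": 0,"dy": 0,"dz": 0.2,"roll": 0},{"dx": 0,"dy": 0,"dz": 0.3,"roll": 0},{"dx": 0,"dy": 0,"dz": 0.35,"roll": 0},{"dx": 0,"dy": 0,"dz": 0.35,"roll": 0},{"dx": 0,"dy": 0,"dz": 0.35,"roll": 0}]'

```text
time_s: 17.38
tool_pos: [0.5675, -0.1877, 0.1594]
tool_rot: [-0.0, 0.327, 0.945, 0.0]
contact_force: [0.9, -0.6, 0.8]
grip_width: -0.0
grip_force: 0.0
```

Run:
```python
from h import *
st();to(.567,-.189,.145)
t=vision.read_camera("top");s=vision.read_camera("side")
f=lambda i:cv2.resize(i[:,:,::-1],(400,400),interpolation=cv2.INTER_CUBIC)
cv2.imwrite("pics/g3.png",cv2.convertScaleAbs(np.hstack([f(t["frame"][170:220,235:285]),f(s["frame"][130:190,245:305])]),alpha=1.6))
```

```text
t 17.38 pos [ 0.5675 -0.1877  0.1594] xang(rad) 2.475 F [ 0.95 -0.63  0.84] M [0.    0.001 0.041] w -0.0 gf 0.0 q6 0.347
pos [ 0.5675 -0.1877  0.1594] xang 141.8 q6 0.35 t 17.3833 frac dx,dy,dz [-0.002 -0.007  0.072] roll for tool x->ang None
```

View pics/g3.png

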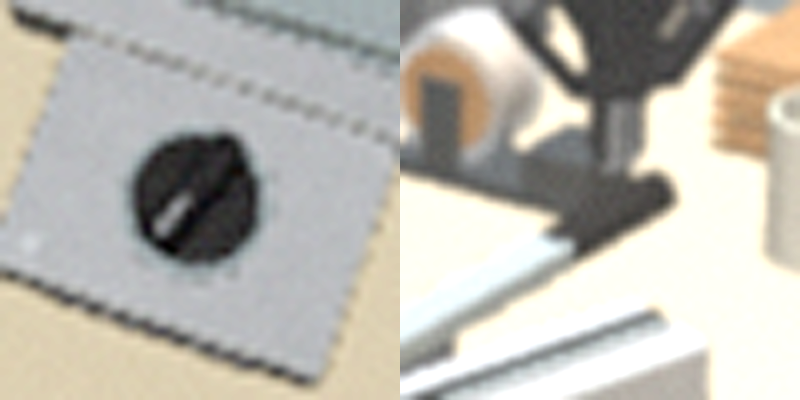

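The fingers at crop (620,165) stand just above the handle, and the dial line on the left rests where I left it. Pressing down now.

arm_command --increments '[{"dx": 0,"dy": 0,"dz": 0.04,"roll": 0},{"dx": 0,"dy": 0,"dz": 0.08,"roll": 0},{"dx": 0,"dy": 0,"dz": 0.12,"roll": 0},{"dx": 0,"dy": 0,"dz": 0.16,"roll": 0},{"dx": 0,"dy": 0,"dz": 0.2,"roll": 0},{"dx": 0,"dy": 0,"dz": 0.23,"roll": 0},{"dx": 0,"dy": 0,"dz": 0.26,"roll": 0},{"dx": 0,"dy": 0,"dz": 0.29,"roll": 0},{"dx": 0,"dy": 0,"dz": 0.31,"roll": 0},{"dx": 0,"dy": 0,"dz": 0.31,"roll": 0}]'

```text
time_s: 18.32
tool_pos: [0.5677, -0.1898, 0.0968]
tool_rot: [0.0, 0.328, 0.945, -0.001]
contact_force: [-0.7, -4.8, 8.3]
grip_width: -0.0001
grip_force: 4.1
```

```bash
python3 -c "
from h import *
st()"
```

```text
t 18.32 pos [ 0.5677 -0.1898  0.0968] xang(rad) 2.473 F [-0.69 -4.82  8.28] M [-0.964  0.436  0.087] w -0.0001 gf 4.1 q6 0.347
```

Force is 8.3 N, so the arm isn't on the jaw yet. I'll go down a few millimetres at a time until the force jumps.

arm_command --increments '[{"dx": 0,"dy": 0,"dz": 0.015,"roll": 0},{"dx": 0,"dy": 0,"dz": 0.03,"roll": 0},{"dx": 0,"dy": 0,"dz": 0.03,"roll": 0}]'

```text
time_s: 18.57
tool_pos: [0.5677, -0.19, 0.0912]
tool_rot: [0.001, 0.328, 0.945, -0.001]
contact_force: [-2.2, -6.3, 8.5]
grip_width: 0.0001
grip_force: 4.4
```

arm_command --increments '[{"dx": 0,"dy": 0,"dz": 0.01,"roll": 0},{"dx": 0,"dy": 0,"dz": 0.01,"roll": 0},{"dx": 0,"dy": 0,"dz": 0.01,"roll": 0}]'

```text
time_s: 18.82
tool_pos: [0.5677, -0.1901, 0.0905]
tool_rot: [0.001, 0.328, 0.945, -0.001]
contact_force: [-4.4, -4.5, 16.2]
grip_width: -0.0003
grip_force: 7.7
```

The force jumped to 16 N, so the arm is on its jaw. I'll hold it there, then rise.

arm_command --increments '[{"dx": 0,"dy": 0,"dz": 0.005,"roll": 0},{"dx": 0,"dy": 0,"dz": 0.005,"roll": 0},{"dx": 0,"dy": 0,"dz": 0.005,"roll": 0},{"dx": 0,"dy": 0,"dz": 0.005,"roll": 0},{"dx": 0,"dy": 0,"dz": 0.005,"roll": 0},{"dx": 0,"dy": 0,"dz": 0.005,"roll": 0},{"dx": 0,"dy": 0,"dz": 0.005,"roll": 0},{"dx": 0,"dy": 0,"dz": 0.005,"roll": 0},{"dx": 0,"dy": 0,"dz": 0.005,"roll": 0},{"dx": 0,"dy": 0,"dz": 0.005,"roll": 0},{"dx": 0,"dy": 0,"dz": 0.005,"roll": 0}]'

```text
time_s: 19.73
tool_pos: [0.5678, -0.1901, 0.0901]
tool_rot: [0.001, 0.328, 0.945, -0.001]
contact_force: [-6.4, -3.7, 20.4]
grip_width: -0.0001
grip_force: 10.6
```

Run:
```python
from h import *
st()
s=vision.read_camera("side")
cv2.imwrite("pics/g4.png",cv2.convertScaleAbs(cv2.resize(s["frame"][130:230,200:310][:,:,::-1],(660,600),interpolation=cv2.INTER_CUBIC),alpha=1.6))
```

```text
t 19.73 pos [ 0.5678 -0.1901  0.0901] xang(rad) 2.4727 F [-6.44 -3.71 20.38] M [-0.921  1.406 -0.039] w -0.0001 gf 10.6 q6 0.347
```

View pics/g4.png

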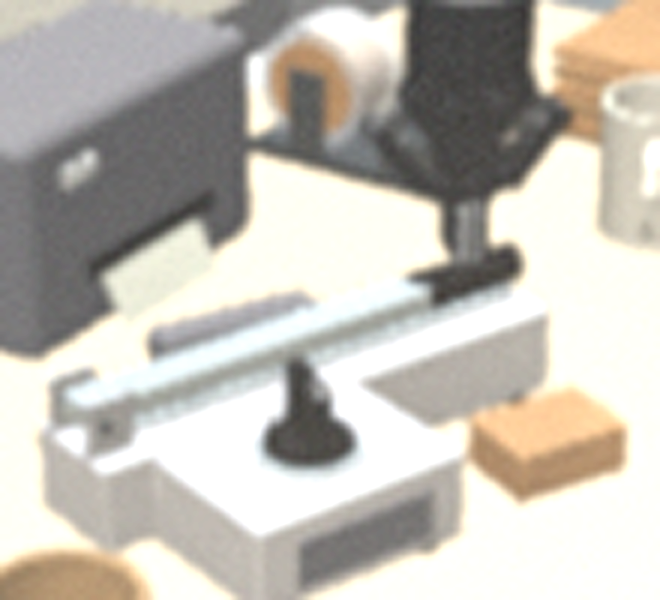

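The sealing arm lies flat on the jaw with the fingers on its handle at (470,255), and it was held for about a second. Now I'll rise, following its spring back up.

arm_command --increments '[{"dx": 0,"dy": 0,"dz": -0.05,"roll": 0},{"dx": 0,"dy": 0,"dz": -0.1,"roll": 0},{"dx": 0,"dy": 0,"dz": -0.15,"roll": 0},{"dx": 0,"dy": 0,"dz": -0.2,"roll": 0},{"dx": 0,"dy": 0,"dz": -0.25,"roll": 0},{"dx": 0,"dy": 0,"dz": -0.3,"roll": 0},{"dx": 0,"dy": 0,"dz": -0.4,"roll": 0},{"dx": 0,"dy": 0,"dz": -0.6,"roll": 0},{"dx": 0,"dy": 0,"dz": -0.7,"roll": 0},{"dx": 0,"dy": 0,"dz": -0.7,"roll": 0},{"dx": 0,"dy": 0,"dz": -0.7,"roll": 0},{"dx": 0,"dy": 0,"dz": -0.7,"roll": 0}]'

```text
time_s: 20.78
tool_pos: [0.5671, -0.1888, 0.2273]
tool_rot: [-0.001, 0.328, 0.945, -0.0]
contact_force: [0.1, 0.5, -0.1]
grip_width: 0.0
grip_force: 0.0
```

Run:
```python
from h import *
st()
t=vision.read_camera("top");s=vision.read_camera("side")
f=lambda i:cv2.resize(i[:,:,::-1],(400,400),interpolation=cv2.INTER_CUBIC)
cv2.imwrite("pics/g5.png",cv2.convertScaleAbs(np.hstack([f(t["frame"][170:220,235:285]),f(s["frame"][130:230,205:305])]),alpha=1.6))
```

```text
t 20.78 pos [ 0.5671 -0.1888  0.2273] xang(rad) 2.4735 F [ 0.13  0.45 -0.15] M [-0.001 -0.009 -0.017] w 0.0 gf 0.0 q6 0.347
```

View pics/g5.png

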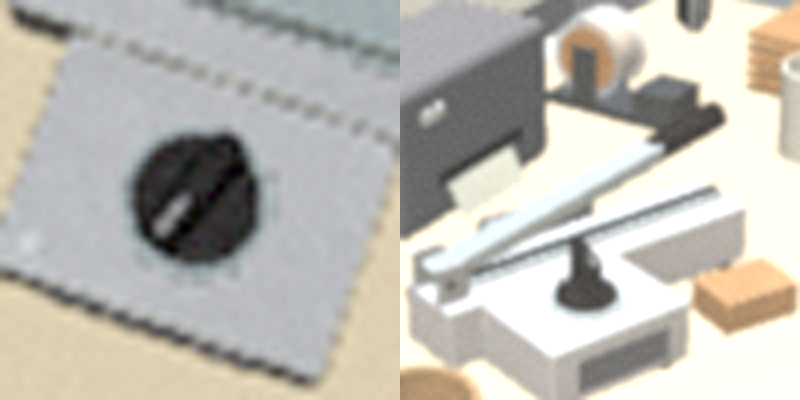

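The sealing arm is back up (handle at crop (690,125)), the dial line is unchanged at (172,215), and the fingers are clear.

```bash
python3 -c "
from station import bot
print(bot.finish_job())"
```

```text
the job is handed in; nothing more can be done
None
```

The job is handed in, with no verdict returned: the dial went back to its stop (about 0.8 N m), then clockwise three clicks and was let go in the third notch; the sealing arm was pressed onto its jaw for about a second and sprang back up, and I saw nothing else disturbed.

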